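# Clear away the breakfast: fill the caddy, bin the pot

### The arm

A 7-joint arm with a two-finger parallel gripper is mounted at the origin on a cart in front of the work surface, level with it; the furniture and walls round the work are solid. World frame = base frame: x ahead of the robot, y to its left, z up, the work surface at z = 0. Lengths are in mm, angles in rad, forces in N, time in s.
With the tool pointing down it reaches from about 400 to 875 mm from the base axis. Payload 6.5 kg.
Tool frame: the origin (TCP) lies at the very end of the fingers, on their centre line; the grasp point (between the pads) lies 19 mm behind it; z points along the fingers, y is the line along which they close (so a half turn about z gives the same grasp; the last joint's range is limited). The gripper opens to 88 mm and grips with 3 to 60 N. Pads are 18 mm wide; open, the fingers measure 123 mm over their backs; the gripper's body (75 mm by 187 mm) begins 45 mm behind the grasp point.
Start: joints at [-1.404, 0.536, -0.004, 1.538, 0.003, 1.067, -0.071], TCP at [149.952, 632.459, 238.716] pointing down, gripper open.
Joint ranges: [-2.7, 2.7], [-0.37, 2.16], [-1.27, 1.26], [0.24, 2.4], [-1.31, 4.45], [0.19, 1.91], [-2.76, 2.76]. Speed limits (rad/s): [2.39, 2.39, 3.14, 3.14, 3.14, 3.14, 3.14].

### API

Orientations are given as a 3x3 rotation matrix whose columns are the frame's x, y, z axes.
In Python, from cell import sensors, read_camera, camera_model, job_done gives the robot as it stands.
- The arm moves only by the shell command python3 -m jog 'ROWS' [FORCE]. ROWS is JSON, a list of rows, each a list of 7 numbers: the turn, a rotation vector about the tool's x, y, z in rad, then the shift along the tool's x, y, z in m, then the opening, from 0 (shut) to 1 (fully open). In form: [[rx, ry, rz, x, y, z, hand], ...]. A call has 1 to 12 rows; each row is the pose to reach, as a shift and turn from the pose commanded when the call began, along the tool's axes at that moment; what a row does not reach only later rows make up. A row lasts 1/8 s, in which the tool goes at most 62.5 mm and 10.7 degrees, less where a joint would pass 70% of its speed; a pose out of reach is approached as far as the arm can. A call with a gripper value outside its range is refused whole. The fingers move at their own pace and stop on an object; FORCE is the grip in N (left out, the last holds). Time passes only in rows, so rows that repeat a pose let the fingers close. It gives the time, the measured TCP pose, the force, the opening and the grip force at its end, in the units of the state.
- sensors.state(): the state, without advancing time (a new reading comes with each control period).
- read_camera(name): name is "scene" or "top" or "wrist"; returns the picture (480x640x3 uint8, red, green, blue); there is no depth.
- camera_model(name): a dict with "vertical_fov" (degrees; the focal length in pixels is half the picture's height over the tangent of half this angle, whatever the lens; pixels are square), "cx", "cy" (the principal point, pixels), "dist" ([k1, k2, p1, p2, k3] as OpenCV has them; the pictures are not rectified), "rvec" (rotation vector, rad) and "tvec" (3), from world to camera coordinates, as OpenCV has them. Camera axes: x right, y down, z forward; pixel columns grow to the right and rows downward; lengths in mm; the calibration is good to about 2 mm. A picture is of the moment at which its call begins: read the wrist's pose just before it. camera_model takes no time and is no camera call; for the wrist camera it gives the pose at the moment of the call.
- job_done(): hands the job in; it is judged then, once.
The state is a dict: "t": time; "q": joint angles; "qvel": joint speeds; "joint_torque": joint torques, N m; "tool_pos": TCP position; "tool_rot": TCP orientation; "force": force on the tool from outside, world axes, zero at the start; "ft_torque": the same for the moment, N m; "opening": finger opening in mm; "finger_force": force on a finger pad.
Only numpy, scipy, OpenCV 4.12 (cv2) and the standard library are available. Lean on these libraries where they do the work, as an engineer would, in place of code of your own. Each camera call takes 0.05 s, during which the arm holds its last target. There are 200 camera calls.

### The job

Clear up after the porridge: gather the honey jar, the salt shaker and the small cinnamon shaker from the hob into the oak breakfast caddy, standing upright in its wells, the honey in the wide well and one shaker in each of the two narrow ones, whichever. Push the finished yoghurt pot in through the sprung flap of the table bin, so that the flap swings shut over it. The two taller spice jars with screw caps look much like the shakers but are wanted for the next dish: leave them standing where they are.

Things in the scene. Friction and masses are not known exactly. Their poses are not given: they have to be found in the camera images.
- honey_jar: Glass honey jar with black screw lid, 60 mm diameter (lid, above 83 mm height, 63 mm), 94 mm high, about 0.33 kg, loose, standing. Origin: centre of its base, z up. Starts on the hob (glass top 6 mm above the worktop). Room for the arm: wall cabinets overhang hob and worktop beyond about x = 0.6 m from 0.55 m up, and the tall fridge stands left of y = 0.46 m.
- salt_shaker: Salt shaker, clear glass with grey metal dome, 44 mm diameter, 90 mm high, narrower (34 mm) above 74 mm, about 0.10 kg, loose, standing. Origin: centre of its base, z up. Starts on the hob.
- cinnamon_shaker: Small cinnamon shaker: clear jar with dark label and a pale sprinkler cap, 43 mm diameter, 96 mm high, about 0.11 kg, loose, standing. Origin: centre of its base, z up. Starts on the hob.
- yoghurt_pot: Finished yoghurt pot, white tapered plastic tub with fruit picture, 52 mm diameter at its foot widening evenly to 71 mm at the rim (61 mm at half height), 71 mm high, about 0.13 kg, loose, standing. Origin: centre of its base, z up. Starts on the worktop between caddy and bin.
- spice_jar_a: Not to be moved; stays where it is. Spice jar with a tall red screw cap, straight-sided, 45 mm diameter, 106 mm high: a look-alike of the cinnamon shaker, about 10 mm taller. Origin: centre of its base, z up. Stands on the hob among the things to clear.
- spice_jar_b: Not to be moved; stays where it is. Spice jar with a tall red screw cap, straight-sided, 45 mm diameter, 106 mm high: a look-alike of the cinnamon shaker, about 10 mm taller. Origin: centre of its base, z up. Stands on the worktop near the yoghurt pot.
- caddy: Fixed oak caddy: block x = -78 to +158 mm, 104 mm wide (y), top at 40 mm; low steel bow handles reach 24 mm beyond both ends. Three round wells along its x axis (y = 0), floors 12 mm above its base, 28 mm deep: wide well 78 mm across at x = -28 mm (robot's side), narrow wells 58 mm across at x = +50 and +115 mm. Origin: underside, 40 mm from the block's centre towards the wide well, z up.
- table_bin: Table-top waste bin, fixed, steel with dark lid frame, 144 mm (x) by 162 mm (y) outside, 200 mm high. Its only opening is the mouth in the top, 106 mm (x) by 126 mm (y), centred on the origin and closed by the grey flap 5 mm below the rim. Inside it is free down to a floor 8 mm above its underside. Origin: centre of its underside, z up.
- bin_flap (a joint): Angle of the sprung flap that closes the bin's mouth: 0 shut (level), grows as it swings down into the bin, up to 1.45 rad. Hinged along the mouth's far edge (bin x = +52 mm, axis along bin y); 101 mm long from hinge to free edge. About 0.3 N pressed at its middle starts to open it (the pot's own weight is enough); the weak spring shuts it again when nothing holds it.

How it is judged (in metres and radians):
At the end, for the whole second after the job is handed in: Honey in the wide well, each shaker in its own narrow well: base within 12 mm of the well axis and 6 mm of its floor, tilt under 0.12 rad; pot in the bin below 120 mm, flap within 0.12 rad of shut; all at rest; both tall spice jars upright within 20 mm of their places (x of honey_jar in the frame of caddy between -0.04 and -0.016 m and y of honey_jar in the frame of caddy between -0.012 and 0.012 m and z of honey_jar in the frame of caddy between 0 and 0.018 m and angle between each of honey_jar, spice_jar_a, spice_jar_b's own z axis and vertical below 0.12 rad and ((x of salt_shaker in the frame of caddy between 0.038 and 0.062 m and y of salt_shaker in the frame of caddy between -0.012 and 0.012 m and z of salt_shaker in the frame of caddy between 0 and 0.018 m and angle between each of salt_shaker, cinnamon_shaker's own z axis and vertical below 0.12 rad and x of cinnamon_shaker in the frame of caddy between 0.103 and 0.127 m and y of cinnamon_shaker in the frame of caddy between -0.012 and 0.012 m and z of cinnamon_shaker in the frame of caddy between 0 and 0.018 m) or (x of cinnamon_shaker in the frame of caddy between 0.038 and 0.062 m and y of cinnamon_shaker in the frame of caddy between -0.012 and 0.012 m and z of cinnamon_shaker in the frame of caddy between 0 and 0.018 m and angle between each of cinnamon_shaker, salt_shaker's own z axis and vertical below 0.12 rad and x of salt_shaker in the frame of caddy between 0.103 and 0.127 m and y of salt_shaker in the frame of caddy between -0.012 and 0.012 m and z of salt_shaker in the frame of caddy between 0 and 0.018 m)) and x of yoghurt_pot in the frame of table_bin between -0.075 and 0.075 m and y of yoghurt_pot in the frame of table_bin between -0.085 and 0.085 m and z of yoghurt_pot in the frame of table_bin between 0 and 0.12 m and value of joint bin_flap below 0.12 rad and linear speed of each of honey_jar, salt_shaker, cinnamon_shaker, yoghurt_pot below 0.03 m/s and distance of each of spice_jar_a, spice_jar_b from where it was at the start of the episode below 0.02 m); the robot touches nothing.
It fails at once if a tall spice jar that stays is pushed away or knocked over (distance of any of spice_jar_a, spice_jar_b from where it was at the start of the episode above 0.03 m or angle between any of spice_jar_a, spice_jar_b's own z axis and vertical above 0.5 rad).
It also fails if it takes over 120 s, if anything falls off the work surface, if the arm or the gripper's body presses on something with over 40 N, if the wrist force passes 120 N, or if a joint passes its speed limit or range.

## Working session

There is one attempt and no reset: what is moved stays moved. The work goes in short steps, Python scripts to look and compute and a shell command to move; the robot and the scene stay as the last step left them, time stands still between calls to the robot, and variables do not carry over. Pictures are saved under pics/ and viewed, at most 16 in all, crops included, and the job is handed in when it is done.

```bash
ls; mkdir -p pics; python3 - <<'E'
from cell import *
import cv2
for n in ("scene","top"):
    cv2.imwrite(f"pics/{n}0.png",read_camera(n)[:,:,::-1]); print(n,camera_model(n))
s=sensors.state();print(s['t'],s['tool_pos'],s['tool_rot'],s['opening'])
E
```

```text
pics
scene {'vertical_fov': 53.626893590882474, 'cx': 315.1986521514717, 'cy': 247.89785854781275, 'dist': array([-0.0014756,  0.       ,  0.       ,  0.       ,  0.       ]), 'rvec': array([ 0.81434559, -2.72751751,  0.8836501 ]), 'tvec': array([419.184209  , 294.76312211, 927.25639331])}
top {'vertical_fov': 57.266823488319304, 'cx': 314.1447798885594, 'cy': 240.10111989196628, 'dist': array([-0.09305272,  0.        ,  0.        ,  0.        ,  0.        ]), 'rvec': array([ 2.13378332, -2.11668112,  0.17646519]), 'tvec': array([   7.13560239,  536.45447225, 1053.68025082])}
0.1 [149.88197017 631.90944784 237.9292444 ] [[-9.73023191e-01  2.30707210e-01 -2.31894037e-04]
 [ 2.30707289e-01  9.73021965e-01 -1.54995571e-03]
 [-1.31947966e-04 -1.56164249e-03 -9.99998772e-01]] 88.33533255650121
```

View pics/top0.png

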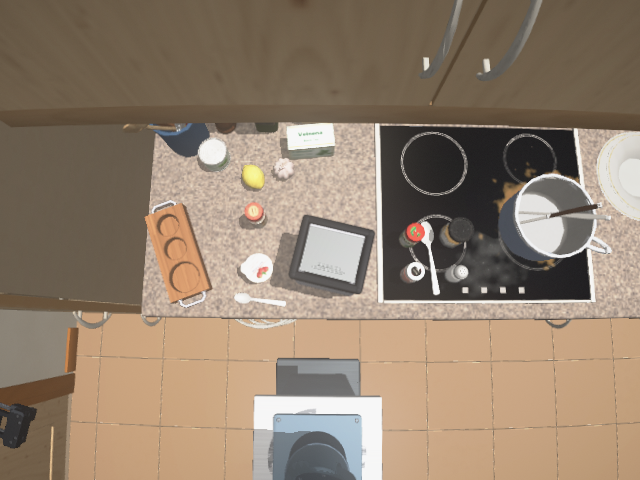

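View pics/scene0.png

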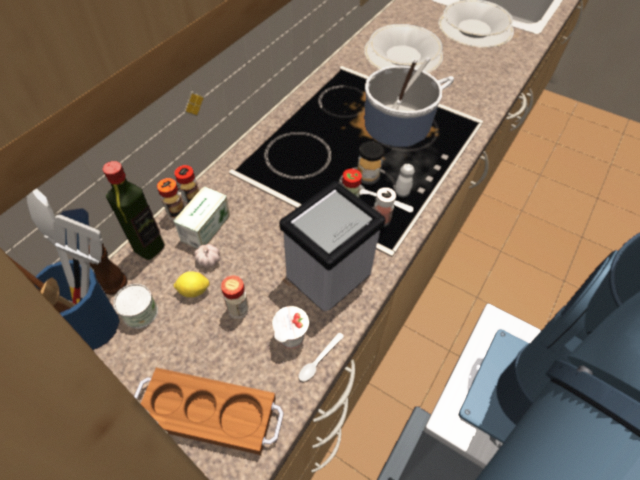

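The top view shows the caddy (176,252), pot (258,268), jar_b (254,213), bin (333,255), jar_a (413,233), honey (458,233), cinnamon (414,271, pale cap) and salt (459,272). I'll enlarge it to get better pixel positions.

```bash
cat > h.py <<'E'
import numpy as np,cv2
from cell import *
def K(m):
    f=240/np.tan(np.radians(m["vertical_fov"])/2)
    return np.array([[f,0,m["cx"]],[0,f,m["cy"]],[0,0,1.]])
def ray(m,u,v):
    R=cv2.Rodrigues(np.array(m["rvec"],float))[0]
    p=cv2.undistortPoints(np.array([[[u,v]]],float),K(m),np.array(m["dist"]))[0,0]
    return -R.T@m["tvec"], R.T@np.array([p[0],p[1],1])
def at_z(m,u,v,z):
    c,d=ray(m,u,v); return c+d*(z-c[2])/d[2]
def proj(m,P):
    return cv2.projectPoints(np.array(P,float).reshape(-1,3),np.array(m["rvec"]),np.array(m["tvec"],float),K(m),np.array(m["dist"]))[0][:,0]
def crop(src,dst,x0,y0,w,h,k):
    i=cv2.imread(src)[y0:y0+h,x0:x0+w]
    i=cv2.resize(i,None,fx=k,fy=k,interpolation=cv2.INTER_CUBIC)
    for a in range(0,w,20): cv2.line(i,(a*k,0),(a*k,6),(255,255,0),1);cv2.putText(i,str(x0+a),(a*k,18),0,.4,(255,255,0),1)
    for a in range(0,h,20): cv2.line(i,(0,a*k),(6,a*k),(255,255,0),1);cv2.putText(i,str(y0+a),(8,a*k+4),0,.4,(255,255,0),1)
    cv2.imwrite(dst,i)
def move(rows_goal,rot=None):
    """tool-frame shift (m) from present pose to a world TCP goal (mm)"""
    s=sensors.state(); return s["tool_rot"].T@(np.array(rows_goal)-s["tool_pos"])/1000
E
python3 - <<'E'
from h import *
crop("pics/top0.png","pics/c1.png",140,190,240,120,3)
crop("pics/top0.png","pics/c2.png",380,205,120,95,6)
E
```

```text
(no output)
```

View pics/c1.png

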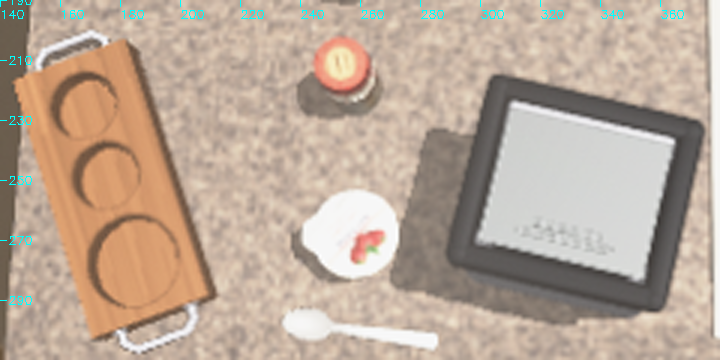

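View pics/c2.png

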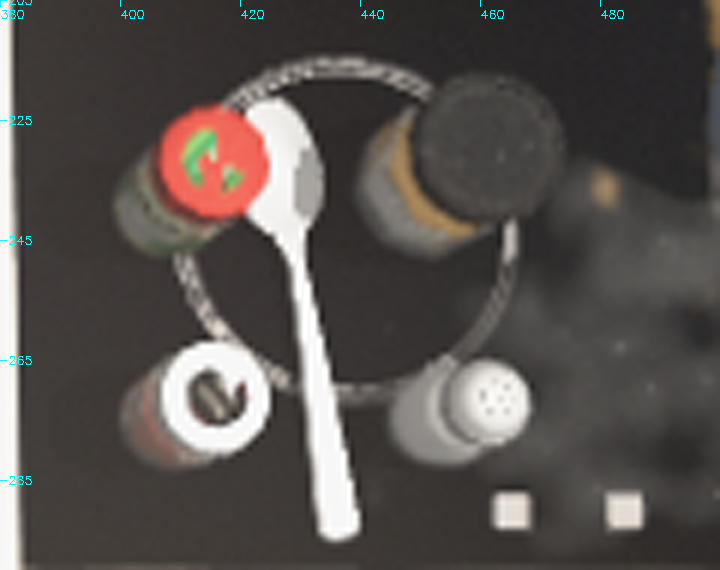

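```bash
python3 - <<'E'
from h import *
np.set_printoptions(precision=1,suppress=True)
m=camera_model("top"); sc=camera_model("scene")
pts={'wide':(185,277.3,40,43),'n1':(175.3,249,40,33),'n2':(168,225.3,40,33),'pot':(258.2,268,71,43.5),'jb':(254,211.3,106,28),'ja':(415.5,231.8,112,-55),'honey':(461.5,229.5,100,-75),'cin':(415.8,271.2,102,-55),'salt':(461.3,272,90,-42)}
for k,(u,v,z,r) in pts.items():
    p=at_z(m,u,v,z); r=r/3 if r>0 else -r/6
    q=at_z(m,u+r,v,z)
    b=p.copy();b[2]=6 if z>=90 and z!=106 else 0
    print(k,p,"diam",2*np.linalg.norm(q-p),"scene px",proj(sc,p)[0],"top base px",proj(m,b)[0], "az",np.degrees(np.arctan2(p[1],p[0])),"r",np.hypot(p[0],p[1]))
c=[at_z(m,140+x/3,190+y/3,200) for x,y in((493,75),(703,125),(662,310),(450,265))]
print("bin",np.mean(c,0),[np.linalg.norm(c[i]-c[i-1]) for i in range(4)],proj(sc,np.mean(c,0))); 
d=c[0]-c[3]; print("bin yaw",np.degrees(np.arctan2(d[1],d[0])))
w=at_z(m,185,277.3,40);n=at_z(m,168,225.3,40);d=n-w;print("caddy yaw",np.degrees(np.arctan2(d[1],d[0])),np.linalg.norm(d))
s=sensors.state();print(s['t'])
E
```

```text
wide [440.4 335.2  40. ] diam 73.19436360796936 scene px [242.7 413. ] top base px [189.6 278.7] az 37.27237503297347 r 553.4246699080064
n1 [512.1 364.5  40. ] diam 57.06741735998006 scene px [201.8 404.8] top base px [180.1 251.4] az 35.43996650882269 r 628.5739481911388
n2 [573.6 387.7  40. ] diam 57.836377275711264 scene px [168.1 397. ] top base px [173.  228.4] az 34.055137030815025 r 692.323660838881
pot [462.3 146.5  71. ] diam 70.65629160516241 scene px [291.3 321.1] top base px [261.9 271.1] az 17.58308069247111 r 485.0043068708942
jb [595.3 156.1 106. ] diam 45.062657720827346 scene px [233.2 283.6] top base px [259.7 220.9] az 14.693094619397039 r 615.3744497159089
ja [ 546.6 -229.2  112. ] diam 43.847728661756676 scene px [352.2 175.1] top base px [406.7 239.7] az -22.75128011812004 r 592.734613154429
honey [ 555.6 -344.2  100. ] diam 61.59606744396855 scene px [372.  149.5] top base px [450.1 236.6] az -31.780040756013292 r 653.5402176344938
cin [ 454.  -229.3  102. ] diam 43.59890888559774 scene px [386.4 194.3] top base px [407.7 275.1] az -26.798764338221172 r 508.6179690989001
salt [ 453.8 -342.    90. ] diam 34.196065030269274 scene px [407.5 169.1] top base px [450.9 275.4] az -37.00380584463292 r 568.2366668763495
bin [479.  -29.3 200. ] [np.float64(140.98283338815654), np.float64(155.84274415954366), np.float64(136.25933841480557), np.float64(152.72478905719683)] [[333.8 218.8]]
bin yaw -11.736525949317574
caddy yaw 21.526732880548657 143.18056129255297
0.1
```

Sizes and well spacing agree with the given ones (143 mm between outer wells), and the scene view confirms the positions. Next I'll plan the cinnamon pick.

```bash
cat >> h.py <<'E'
def plan(*wps):
    """print row values to reach world waypoints (x,y,z mm, theta deg of tool y), tool down"""
    from scipy.spatial.transform import Rotation as Ro
    s=sensors.state(); R=s["tool_rot"]; p=s["tool_pos"]; last=p
    th0=np.degrees(np.arctan2(R[1,1],R[0,1])); print("t",round(s["t"],2),"pos",p.round(1),"th",round(th0,1),"q",np.array(s["q"]).round(2),"open",round(s["opening"],1),"F",np.round(s["force"],1))
    for x,y,z,th in wps:
        c,d=np.cos(np.radians(th)),np.sin(np.radians(th))
        G=np.array([[-d*-1,c,0],[-c,d,0],[0,0,-1.]])
        G[:,0]=np.cross(G[:,1],G[:,2])
        rv=Ro.from_matrix(R.T@G).as_rotvec(); g=np.array([x,y,z])
        n=max(np.ceil(np.linalg.norm(g-last)/62.5),1); last=g
        print((x,y,z,th),"row",rv.round(3),(R.T@(g-p)/1000).round(3),"n>=",int(n))
E
python3 - <<'E'
from h import *
plan((200,450,250,60),(350,300,300,20),(440,100,300,-20),(450,-150,300,-50),(454,-229,200,-50))
E
```

```text
t 0.1 pos [149.9 631.9 237.9] th 76.7 q [-1.4   0.54 -0.    1.54  0.    1.07 -0.07] open 88.3 F [ 0.4  0.1 -0.4]
(200, 450, 250, 60) row [-0.002  0.     0.291] [-0.091 -0.165 -0.012] n>= 4
(350, 300, 300, 20) row [-0.001  0.001  0.989] [-0.271 -0.277 -0.062] n>= 4
(440, 100, 300, -20) row [-1.000e-03  1.000e-03  1.687e+00] [-0.405 -0.451 -0.061] n>= 4
(450, -150, 300, -50) row [-1.000e-03  2.000e-03  2.211e+00] [-0.472 -0.692 -0.061] n>= 5
(454, -229, 200, -50) row [-1.000e-03  2.000e-03  2.211e+00] [-0.495 -0.767  0.039] n>= 3
```

```bash
python3 -m jog '[[0,0,0.29,-0.091,-0.165,-0.012,1],[0,0,0.29,-0.091,-0.165,-0.012,1],[0,0,0.29,-0.091,-0.165,-0.012,1],[0,0,0.29,-0.091,-0.165,-0.012,1],[0,0,0.99,-0.271,-0.277,-0.062,1],[0,0,0.99,-0.271,-0.277,-0.062,1],[0,0,0.99,-0.271,-0.277,-0.062,1],[0,0,0.99,-0.271,-0.277,-0.062,1],[0,0,0.99,-0.271,-0.277,-0.062,1]]' 
python3 - <<'E'
from h import *
plan((440,100,300,-20),(450,-150,300,-50),(454,-229,200,-50))
E
```

```text
t: 1.23
tool_pos: [351.5, 299.9, 301.3]
tool_rot: [[-0.337, 0.941, 0.001], [0.941, 0.337, 0.001], [0.0, 0.002, -1.0]]
force: [-0.4, 1.2, 0.3]
opening: 88.1
finger_force: 0.0
t 1.23 pos [351.5 299.9 301.3] th 19.7 q [-1.09  0.14  0.32  1.96 -0.05  1.05 -0.41] open 88.1 F [-0.4  1.2  0.3]
(440, 100, 300, -20) row [ 0.001 -0.001  0.693] [-0.218  0.016  0.001] n>= 4
(450, -150, 300, -50) row [ 1.000e-03 -1.000e-03  1.217e+00] [-0.457 -0.059  0.001] n>= 5
(454, -229, 200, -50) row [ 1.000e-03 -1.000e-03  1.217e+00] [-0.532 -0.082  0.101] n>= 3
```

```bash
python3 -m jog '[[0,0,0.69,-0.218,0.016,0,1],[0,0,0.69,-0.218,0.016,0,1],[0,0,0.69,-0.218,0.016,0,1],[0,0,0.69,-0.218,0.016,0,1],[0,0,1.217,-0.457,-0.059,0,0.8],[0,0,1.217,-0.457,-0.059,0,0.8],[0,0,1.217,-0.457,-0.059,0,0.8],[0,0,1.217,-0.457,-0.059,0,0.8],[0,0,1.217,-0.532,-0.082,0.07,0.8],[0,0,1.217,-0.532,-0.082,0.07,0.8],[0,0,1.217,-0.532,-0.082,0.07,0.8]]' 
python3 - <<'E'
from h import *
plan((454,-229,130,-50),(454,-229,55,-50))
cv2.imwrite("pics/w1.png",read_camera("wrist")[:,:,::-1]); m=camera_model("wrist")
print(proj(m,[(454,-229.3,102),(546.6,-229,112),(453.8,-342,96)]))
E
```

```text
t: 2.6
tool_pos: [453.3, -228.0, 228.4]
tool_rot: [[0.764, 0.645, -0.005], [0.645, -0.764, -0.0], [-0.004, -0.003, -1.0]]
force: [0.5, 0.5, -1.1]
opening: 70.6
finger_force: 0.0
t 2.6 pos [ 453.3 -228.   228.4] th -49.8 q [-0.25  0.39  0.79  1.95 -0.34  0.94 -0.16] open 70.6 F [ 0.5  0.5 -1.1]
(454, -229, 130, -50) row [-0.003  0.004  0.003] [0.    0.001 0.098] n>= 2
(454, -229, 55, -50) row [-0.003  0.004  0.003] [0.001 0.002 0.173] n>= 2
[[323.00256156 236.95994586]
 [400.83659303 151.18867549]
 [414.85581057 311.16837271]]
```

View pics/w1.png

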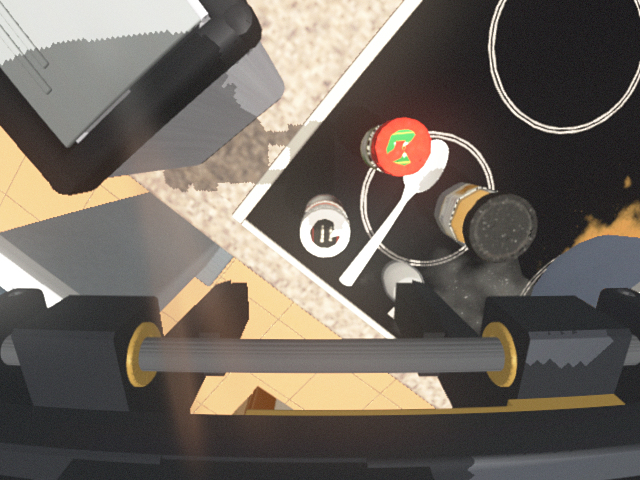

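The wrist view has the cinnamon cap at (325,231), jar_a at (402,148) and the honey lid at (503,226). The fingers point the right way and jar_a is clear.

```bash
python3 - <<'E'
from h import *
m=camera_model("wrist")
for u,v,z in((325,231.5,102),(402,148,112),(503,226,100)): print(at_z(m,u,v,z).round(1))
plan((453,-228,130,-50))
E
```

```text
[ 458.7 -227.5  102. ]
[ 548.9 -228.   112. ]
[ 561.7 -341.8  100. ]
t 2.65 pos [ 454.2 -226.7  229.6] th -49.7 q [-0.25  0.39  0.79  1.95 -0.34  0.94 -0.16] open 70.3 F [ 0.2 -0.1 -0.4]
(453, -228, 130, -50) row [-0.002  0.002  0.005] [-0.002  0.     0.1  ] n>= 2
```

```bash
python3 -m jog '[[0,0,0,0.001,0.002,0.06,0.8],[0,0,0,0.001,0.002,0.1,0.8],[0,0,0,0.001,0.002,0.14,0.8],[0,0,0,0.001,0.002,0.174,0.8],[0,0,0,0.001,0.002,0.174,0.8],[0,0,0,0.001,0.002,0.174,0.3],[0,0,0,0.001,0.002,0.174,0.3],[0,0,0,0.001,0.002,0.174,0.3],[0,0,0,0.001,0.002,0.174,0.3]]' 15
python3 - <<'E'
from h import *
plan((456,-228,300,-50),(440,-30,300,-20),(440,150,300,0),(450,330,200,0),(573.5,387.5,180,0))
E
```

```text
t: 3.78
tool_pos: [457.0, -228.7, 57.7]
tool_rot: [[0.764, 0.646, 0.002], [0.646, -0.764, -0.0], [0.001, 0.001, -1.0]]
force: [-0.3, 1.2, 7.1]
opening: 42.2
finger_force: 15.0
t 3.77 pos [ 457.  -228.7   57.7] th -49.8 q [-0.05  0.66  0.56  2.04 -0.61  0.61  0.06] open 42.2 F [-0.3  1.2  7.1]
(456, -228, 300, -50) row [ 0.001 -0.001  0.004] [-0.    -0.001 -0.242] n>= 4
(440, -30, 300, -20) row [ 0.002 -0.001 -0.52 ] [ 0.116 -0.162 -0.242] n>= 4
(440, 150, 300, 0) row [ 0.002 -0.001 -0.869] [ 0.232 -0.3   -0.242] n>= 3
(450, 330, 200, 0) row [ 0.002 -0.001 -0.869] [ 0.356 -0.431 -0.142] n>= 4
(573.5, 387.5, 180, 0) row [ 0.002 -0.001 -0.869] [ 0.487 -0.395 -0.122] n>= 3
```

```bash
python3 -m jog '[[0,0,0,0,0,-0.06,0.3],[0,0,0,0,0,-0.12,0.3],[0,0,0,0,0,-0.18,0.3],[0,0,0,0,0,-0.242,0.3],[0,0,-0.26,0.058,-0.081,-0.242,0.3],[0,0,-0.52,0.116,-0.162,-0.242,0.3],[0,0,-0.52,0.116,-0.162,-0.242,0.3],[0,0,-0.52,0.116,-0.162,-0.242,0.3],[0,0,-0.869,0.232,-0.3,-0.242,0.3],[0,0,-0.869,0.232,-0.3,-0.242,0.3],[0,0,-0.869,0.232,-0.3,-0.242,0.3]]'
python3 - <<'E'
from h import *
plan((440,300,250,0),(470,345,200,0),(573.5,387.5,180,0),(573.5,387.5,120,0))
E
```

```text
t: 5.15
tool_pos: [439.7, 151.5, 298.9]
tool_rot: [[0.0, 1.0, 0.0], [1.0, -0.0, 0.0], [0.0, 0.0, -1.0]]
force: [1.1, -0.6, -0.7]
opening: 41.9
finger_force: 15.0
t 5.15 pos [439.7 151.5 298.9] th -0.0 q [-0.9   0.15  0.53  1.96 -0.09  1.05 -0.33] open 41.9 F [ 1.1 -0.6 -0.7]
(440, 300, 250, 0) row [ 0. -0. -0.] [0.149 0.    0.049] n>= 3
(470, 345, 200, 0) row [ 0. -0. -0.] [0.194 0.03  0.099] n>= 2
(573.5, 387.5, 180, 0) row [ 0. -0. -0.] [0.236 0.134 0.119] n>= 2
(573.5, 387.5, 120, 0) row [ 0. -0. -0.] [0.236 0.134 0.179] n>= 1
```

```bash
python3 -m jog '[[0,0,0,0.05,0,0.016,0.3],[0,0,0,0.1,0,0.033,0.3],[0,0,0,0.149,0,0.049,0.3],[0,0,0,0.194,0.03,0.099,0.3],[0,0,0,0.194,0.03,0.099,0.3],[0,0,0,0.236,0.134,0.119,0.3],[0,0,0,0.236,0.134,0.119,0.3],[0,0,0,0.236,0.134,0.119,0.3],[0,0,0,0.236,0.134,0.179,0.3],[0,0,0,0.236,0.134,0.179,0.3]]'
python3 - <<'E'
from h import *
plan((573.5,387.5,64.5,0))
i=read_camera("scene");cv2.imwrite("pics/s1.png",i[:,:,::-1])
crop("pics/s1.png","pics/s1c.png",60,270,240,190,3)
E
```

```text
t: 6.4
tool_pos: [570.4, 383.2, 116.4]
tool_rot: [[0.002, 1.0, -0.007], [1.0, -0.002, -0.006], [-0.006, -0.007, -1.0]]
force: [-0.7, -0.6, -0.6]
opening: 42.2
finger_force: 15.0
t 6.4 pos [570.4 383.2 116.4] th -0.1 q [-0.89  0.77  0.37  1.52 -0.32  0.92 -0.43] open 42.2 F [-0.7 -0.6 -0.6]
(573.5, 387.5, 64.5, 0) row [-0.007  0.006 -0.002] [0.005 0.003 0.052] n>= 1
```

View pics/s1c.png

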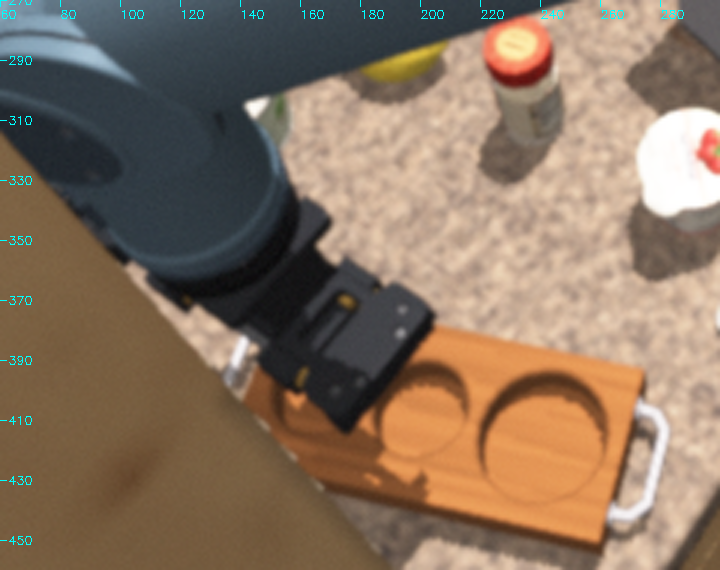

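The view shows the gripper over the far well, but the shaker is hidden behind the hand. I'll lower it gently.

```bash
python3 -m jog '[[0,0,0,0,0,0,0.3],[0,0,0,0,0,0.01,0.3],[0,0,0,0,0,0.01,0.3]]'
python3 - <<'E'
from h import *
plan((573.5,387.5,65,0))
E
```

```text
t: 6.82
tool_pos: [573.4, 386.3, 109.8]
tool_rot: [[-0.0, 1.0, -0.0], [1.0, 0.0, -0.0], [-0.0, -0.0, -1.0]]
force: [0.0, 0.1, -0.5]
opening: 42.0
finger_force: 15.0
t 6.83 pos [573.4 386.3 109.8] th 0.0 q [-0.89  0.78  0.36  1.52 -0.32  0.91 -0.42] open 42.0 F [ 0.   0.1 -0.5]
(573.5, 387.5, 65, 0) row [-0.  0.  0.] [0.001 0.    0.045] n>= 1
```

```bash
python3 -m jog '[[0,0,0,0.001,0,0.015,0.3],[0,0,0,0.001,0,0.03,0.3],[0,0,0,0.001,0,0.036,0.3],[0,0,0,0.001,0,0.042,0.3],[0,0,0,0.001,0,0.044,0.3],[0,0,0,0.001,0,0.044,0.3]]'
```

```text
t: 7.58
tool_pos: [573.8, 387.4, 65.8]
tool_rot: [[0.0, 1.0, 0.0], [1.0, -0.0, 0.0], [0.0, 0.0, -1.0]]
force: [1.5, 0.9, -1.9]
opening: 42.0
finger_force: 15.0
```

```bash
python3 -m jog '[[0,0,0,0,0,0.002,0.3],[0,0,0,0,0,0.002,0.3],[0,0,0,0,0,0.002,0.7],[0,0,0,0,0,0.002,0.7],[0,0,0,0,0,0.002,0.7],[0,0,0,0,0,-0.04,0.7],[0,0,0,0,0,-0.09,0.7],[0,0,0,0,0,-0.12,0.7],[0,0,0,0,0,-0.12,0.7]]'
python3 - <<'E'
from h import *
plan((470,330,200,-10),(440,250,260,-20),(440,150,260,-20),(440,-30,260,-30),(430,-200,260,-50),(453.8,-342,240,-50))
E
```

```text
t: 8.7
tool_pos: [574.6, 388.1, 188.1]
tool_rot: [[-0.0, 1.0, 0.003], [1.0, 0.0, 0.003], [0.003, 0.003, -1.0]]
force: [0.1, 0.6, 0.4]
opening: 61.4
finger_force: 0.0
t 8.7 pos [574.6 388.1 188.1] th 0.0 q [-0.91  0.69  0.4   1.47 -0.29  1.03 -0.45] open 61.4 F [0.1 0.6 0.4]
(470, 330, 200, -10) row [ 0.003 -0.003  0.175] [-0.058 -0.105 -0.012] n>= 2
(440, 250, 260, -20) row [ 0.002 -0.003  0.349] [-0.138 -0.134 -0.073] n>= 2
(440, 150, 260, -20) row [ 0.002 -0.003  0.349] [-0.238 -0.134 -0.073] n>= 2
(440, -30, 260, -30) row [ 0.002 -0.003  0.524] [-0.418 -0.134 -0.073] n>= 3
(430, -200, 260, -50) row [ 0.002 -0.004  0.873] [-0.588 -0.144 -0.074] n>= 3
(453.8, -342, 240, -50) row [ 0.002 -0.004  0.873] [-0.73  -0.121 -0.054] n>= 3
```

```bash
python3 -m jog '[[0,0,0.17,-0.058,-0.105,-0.012,0.7],[0,0,0.17,-0.058,-0.105,-0.012,0.7],[0,0,0.35,-0.138,-0.134,-0.073,0.8],[0,0,0.35,-0.138,-0.134,-0.073,0.8],[0,0,0.35,-0.238,-0.134,-0.073,0.8],[0,0,0.35,-0.238,-0.134,-0.073,0.8],[0,0,0.52,-0.328,-0.134,-0.073,0.8],[0,0,0.52,-0.418,-0.134,-0.073,0.8],[0,0,0.52,-0.418,-0.134,-0.073,0.8],[0,0,0.87,-0.588,-0.144,-0.073,0.8],[0,0,0.87,-0.588,-0.144,-0.073,0.8],[0,0,0.87,-0.588,-0.144,-0.073,0.8]]'
python3 - <<'E'
from h import *
plan((454.5,-341.5,230,-50))
i=read_camera("top");cv2.imwrite("pics/t2.png",i[:,:,::-1])
crop("pics/t2.png","pics/t2c.png",140,190,160,120,4)
E
```

```text
t: 10.2
tool_pos: [428.7, -203.2, 258.3]
tool_rot: [[0.767, 0.642, -0.001], [0.642, -0.767, -0.001], [-0.001, 0.0, -1.0]]
force: [0.3, 0.7, -0.0]
opening: 70.4
finger_force: 0.0
t 10.2 pos [ 428.7 -203.2  258.3] th -50.0 q [-0.4   0.29  0.9   2.   -0.27  0.97 -0.24] open 70.4 F [ 0.3  0.7 -0. ]
(454.5, -341.5, 230, -50) row [ 0.     0.001 -0.001] [-0.069  0.123  0.028] n>= 3
```

View pics/t2c.png

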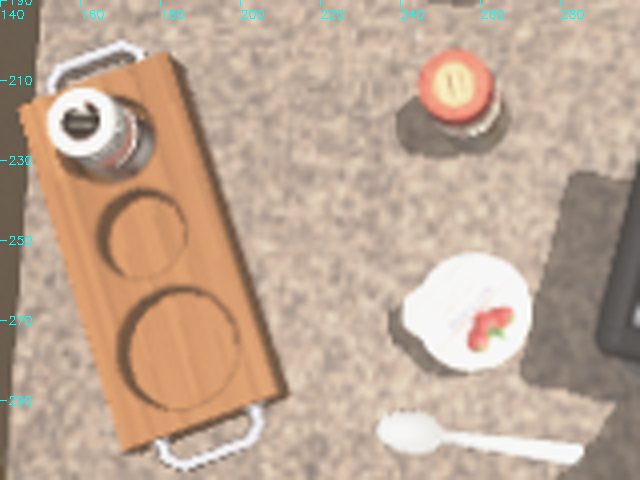

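The cinnamon shaker stands in the far narrow well, cap at (160.3,220.5). Next is a check of its position, then salt.

```bash
python3 -m jog '[[0,0,0,-0.035,0.06,0.014,0.8],[0,0,0,-0.069,0.123,0.028,0.8],[0,0,0,-0.069,0.123,0.028,0.8],[0,0,0,-0.069,0.123,0.028,0.8]]'
python3 - <<'E'
from h import *
p=at_z(camera_model("top"),160.3,220.5,108);print(p,p-[573.5,387.5,0])
i=read_camera("wrist");m=camera_model("wrist");cv2.imwrite("pics/w2.png",i[:,:,::-1])
print(proj(m,[(453.8,-342,96),(546.6,-229.2,112),(555.6,-344.2,100)]))
np.save("m2.npy",m,allow_pickle=True)
plan((454.5,-341.5,48,-50))
E
```

```text
t: 10.75
tool_pos: [455.3, -340.2, 229.5]
tool_rot: [[0.766, 0.643, -0.002], [0.643, -0.766, -0.0], [-0.002, -0.001, -1.0]]
force: [-0.1, 0.2, -0.2]
opening: 70.5
finger_force: 0.0
[571.07613898 383.47497955 108.        ] [ -2.42386102  -4.02502045 108.        ]
[[322.27146951 237.10298763]
 [285.8054269   50.2698788 ]
 [406.25543828 146.23832224]]
t 10.8 pos [ 455.6 -338.8  229.8] th -49.9 q [-0.04  0.52  0.82  1.8  -0.44  1.02  0.09] open 70.7 F [0.1 0.4 0. ]
(454.5, -341.5, 48, -50) row [-0.002  0.001  0.002] [-0.002  0.002  0.182] n>= 3
```

View pics/w2.png

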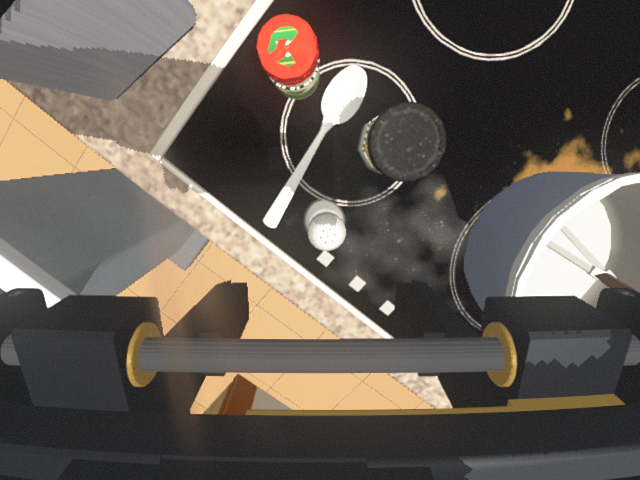

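Salt's dome is at (326,232), the honey lid at (408,141), and jar_a at (288,50).

```bash
python3 - <<'E'
from h import *
m=np.load("m2.npy",allow_pickle=True).item()
for u,v,z in((326,233,90),(408,141,100),(288,50,112)): print(at_z(m,u,v,z).round(1))
E
python3 -m jog '[[0,0,0,0,0.002,0.06,0.8],[0,0,0,0,0.002,0.1,0.8],[0,0,0,0,0.002,0.14,0.8],[0,0,0,0,0.002,0.165,0.8],[0,0,0,0,0.002,0.182,0.8],[0,0,0,0,0.002,0.182,0.8],[0,0,0,0,0.002,0.182,0.3],[0,0,0,0,0.002,0.182,0.3],[0,0,0,0,0.002,0.182,0.3],[0,0,0,0,0.002,0.182,0.3],[0,0,0,0,0.002,0.13,0.3]]' 15
python3 - <<'E'
from h import *
plan((450,-330,300,-50),(440,-30,300,-40),(440,150,300,-20),(440,290,230,-20),(512.5,364,180,-20),(512.5,364,120,-20))
E
```

```text
[ 457.6 -343.1   90. ]
[ 559.5 -342.5  100. ]
[ 547.8 -230.3  112. ]
t: 12.18
tool_pos: [455.6, -338.8, 98.6]
tool_rot: [[0.764, 0.645, -0.006], [0.645, -0.764, 0.004], [-0.002, -0.006, -1.0]]
force: [1.0, -0.7, -1.0]
opening: 36.8
finger_force: 14.8
t 12.18 pos [ 455.6 -338.8   98.6] th -49.8 q [ 0.07  0.7   0.68  1.88 -0.61  0.79  0.21] open 36.8 F [ 1.  -0.7 -1. ]
(450, -330, 300, -50) row [-0.006  0.002  0.003] [ 0.001 -0.012 -0.201] n>= 4
(440, -30, 300, -40) row [-0.007  0.001 -0.172] [ 0.187 -0.247 -0.2  ] n>= 5
(440, 150, 300, -20) row [-0.007  0.    -0.521] [ 0.303 -0.385 -0.2  ] n>= 3
(440, 290, 230, -20) row [-0.007  0.    -0.521] [ 0.393 -0.491 -0.129] n>= 3
(512.5, 364, 180, -20) row [-0.007  0.    -0.521] [ 0.497 -0.501 -0.079] n>= 2
(512.5, 364, 120, -20) row [-0.007  0.    -0.521] [ 0.497 -0.5   -0.019] n>= 1
```

```bash
python3 -m jog '[[0,0,0,0,0,-0.03,0.3],[0,0,0,0,0,-0.06,0.3],[0,0,0,0,0,-0.06,0.3]]'
python3 - <<'E'
from h import *
i=read_camera("scene");cv2.imwrite("pics/s2.png",i[:,:,::-1])
p=sensors.state()["tool_pos"];m=camera_model("scene");u,v=proj(m,p)[0];print(u,v,p)
crop("pics/s2.png","pics/s2c.png",int(u)-70,int(v)-60,140,120,5)
E
```

```text
t: 12.55
tool_pos: [458.5, -341.6, 162.6]
tool_rot: [[0.764, 0.645, 0.003], [0.645, -0.764, -0.002], [0.001, 0.004, -1.0]]
force: [0.1, -0.6, -1.8]
opening: 37.3
finger_force: 14.8
410.9006923295028 146.81481301855268 [ 457.83549728 -340.6986712   161.07350975]
```

View pics/s2c.png

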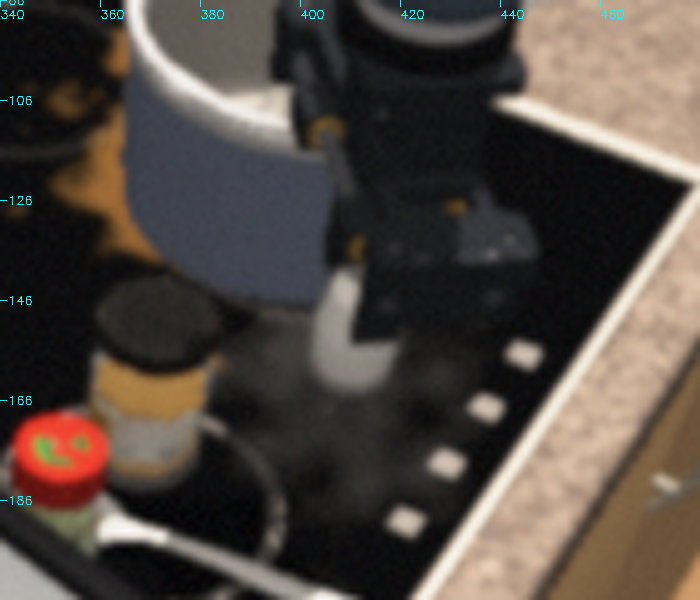

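Salt hangs in the gripper looking upright, with its base bottom at about (410,164). I'll check the hanging depth against the expected 42 mm.

```bash
python3 - <<'E'
from h import *
m=camera_model("scene")
a=np.linspace(0,6.28,60)
for d in (30,42,50,60):
    q=proj(m,[(458+22*np.cos(t),-341+22*np.sin(t),161.5-d) for t in a]); print(d,q.min(0),q.max(0),q[q[:,1].argmax()])
plan((450,-330,300,-50),(440,-30,300,-40),(440,150,300,-20),(440,290,230,-20),(512.5,364,180,-20),(512.5,364,120,-20))
E
```

```text
30 [399.42556258 149.71164014] [417.97207636 162.64268529] [409.59410873 162.64268529]
42 [398.6360657 153.4223643] [417.02211795 166.32614615] [408.706548   166.32614615]
50 [398.1171695  155.86154271] [416.39777882 168.74662151] [408.12330664 168.74662151]
60 [397.47673792 158.87236   ] [415.62722974 171.73349756] [407.40357625 171.73349756]
t 12.6 pos [ 457.8 -340.7  161.1] th -49.8 q [ 0.02  0.61  0.76  1.85 -0.53  0.89  0.16] open 37.1 F [ 0.4 -0.4 -0.7]
(450, -330, 300, -50) row [ 0.001 -0.001  0.003] [ 0.001 -0.013 -0.139] n>= 3
(440, -30, 300, -40) row [ 0.001 -0.001 -0.172] [ 0.187 -0.249 -0.139] n>= 5
(440, 150, 300, -20) row [ 0.001 -0.    -0.521] [ 0.303 -0.386 -0.139] n>= 3
(440, 290, 230, -20) row [ 0.001 -0.    -0.521] [ 0.393 -0.493 -0.069] n>= 3
(512.5, 364, 180, -20) row [ 0.001 -0.    -0.521] [ 0.496 -0.503 -0.019] n>= 2
(512.5, 364, 120, -20) row [ 0.001 -0.    -0.521] [ 0.496 -0.503  0.041] n>= 1
```

```bash
python3 -m jog '[[0,0,0,0,-0.013,-0.07,0.3],[0,0,0,0,-0.013,-0.139,0.3],[0,0,0,0,-0.013,-0.139,0.3],[0,0,-0.06,0.06,-0.09,-0.139,0.3],[0,0,-0.11,0.12,-0.17,-0.139,0.3],[0,0,-0.17,0.187,-0.249,-0.139,0.3],[0,0,-0.17,0.187,-0.249,-0.139,0.3],[0,0,-0.17,0.187,-0.249,-0.139,0.3],[0,0,-0.35,0.245,-0.318,-0.139,0.3],[0,0,-0.52,0.303,-0.386,-0.139,0.3],[0,0,-0.52,0.303,-0.386,-0.139,0.3],[0,0,-0.52,0.303,-0.386,-0.139,0.3]]'
python3 - <<'E'
from h import *
plan((440,290,230,-20),(512.5,364,180,-20),(512.5,364,110,-20))
E
```

```text
t: 14.1
tool_pos: [438.5, 154.1, 297.7]
tool_rot: [[0.335, 0.942, -0.003], [0.942, -0.335, -0.001], [-0.002, -0.002, -1.0]]
force: [0.3, -0.5, -1.2]
opening: 37.0
finger_force: 14.8
t 14.1 pos [438.5 154.1 297.7] th -19.6 q [-1.02  0.16  0.66  1.97 -0.11  1.05 -0.65] open 37.0 F [ 0.3 -0.5 -1.2]
(440, 290, 230, -20) row [-0.002  0.002  0.007] [ 0.129 -0.044  0.068] n>= 3
(512.5, 364, 180, -20) row [-0.002  0.002  0.007] [ 0.223 -0.     0.117] n>= 2
(512.5, 364, 110, -20) row [-0.002  0.002  0.007] [ 0.223 -0.     0.187] n>= 2
```

```bash
python3 -m jog '[[0,0,0,0.045,-0.015,0.02,0.3],[0,0,0,0.09,-0.03,0.045,0.3],[0,0,0,0.129,-0.044,0.068,0.3],[0,0,0,0.18,-0.02,0.09,0.3],[0,0,0,0.223,0,0.117,0.3],[0,0,0,0.223,0,0.117,0.3],[0,0,0,0.223,0,0.15,0.3],[0,0,0,0.223,0,0.187,0.3],[0,0,0,0.223,0,0.187,0.3],[0,0,0,0.223,0,0.187,0.3]]'
python3 - <<'E'
from h import *
plan((512.5,364,54,-20))
E
```

```text
t: 15.35
tool_pos: [517.3, 358.5, 114.1]
tool_rot: [[0.344, 0.939, 0.001], [0.939, -0.344, 0.0], [0.001, 0.001, -1.0]]
force: [-0.5, 1.6, -1.0]
opening: 37.1
finger_force: 14.8
t 15.35 pos [517.3 358.5 114.1] th -20.1 q [-1.    0.7   0.47  1.71 -0.4   0.84 -0.7 ] open 37.1 F [-0.5  1.6 -1. ]
(512.5, 364, 54, -20) row [ 0.001 -0.001 -0.002] [ 0.003 -0.006  0.06 ] n>= 1
```

```bash
python3 -m jog '[[0,0,0,0,0,0,0.3],[0,0,0,0,0,0,0.3]]' >/dev/null
python3 - <<'E'
from h import *
plan((512.5,364,54,-20))
E
```

```text
t 15.6 pos [517.2 359.6 114. ] th -20.0 q [-1.    0.7   0.47  1.7  -0.4   0.83 -0.7 ] open 37.4 F [ 0.4 -0.9 -0.5]
(512.5, 364, 54, -20) row [ 0.001 -0.002 -0.001] [ 0.002 -0.006  0.06 ] n>= 1
```

```bash
python3 -m jog '[[0,0,0,0.002,-0.006,0.01,0.3],[0,0,0,0.002,-0.006,0.025,0.3],[0,0,0,0.002,-0.006,0.04,0.3],[0,0,0,0.002,-0.006,0.05,0.3],[0,0,0,0.002,-0.006,0.057,0.3],[0,0,0,0.002,-0.006,0.057,0.3]]'
```

```text
t: 16.35
tool_pos: [512.0, 363.2, 55.6]
tool_rot: [[0.343, 0.939, 0.0], [0.939, -0.343, 0.0], [0.0, 0.0, -1.0]]
force: [0.4, 0.3, -1.0]
opening: 37.1
finger_force: 14.8
```

```bash
python3 -m jog '[[0,0,0,0,0,0.001,0.3],[0,0,0,0,0,0.001,0.7],[0,0,0,0,0,0.001,0.7],[0,0,0,0,0,0.001,0.7],[0,0,0,0,0,-0.04,0.7],[0,0,0,0,0,-0.09,0.7],[0,0,0,0,0,-0.12,0.7],[0,0,0,0,0,-0.12,0.7]]'
python3 - <<'E'
from h import *
plan((440,270,200,-20),(440,150,260,-20),(440,-30,260,-20),(440,-200,260,-20),(500,-320,240,-20))
E
```

```text
t: 17.35
tool_pos: [513.0, 363.9, 178.2]
tool_rot: [[0.343, 0.939, 0.003], [0.939, -0.343, 0.003], [0.004, 0.002, -1.0]]
force: [-0.4, -0.1, 0.1]
opening: 61.8
finger_force: 0.0
t 17.35 pos [513.  363.9 178.2] th -20.1 q [-1.04  0.61  0.51  1.68 -0.36  0.94 -0.75] open 61.8 F [-0.4 -0.1  0.1]
(440, 270, 200, -20) row [ 0.002 -0.004 -0.001] [-0.113 -0.036 -0.022] n>= 2
(440, 150, 260, -20) row [ 0.002 -0.004 -0.001] [-0.226  0.005 -0.083] n>= 3
(440, -30, 260, -20) row [ 0.002 -0.004 -0.001] [-0.395  0.067 -0.083] n>= 3
(440, -200, 260, -20) row [ 0.002 -0.004 -0.001] [-0.554  0.125 -0.084] n>= 3
(500, -320, 240, -20) row [ 0.002 -0.004 -0.001] [-0.647  0.222 -0.064] n>= 3
```

```bash
python3 -m jog '[[0,0,0,-0.057,-0.018,-0.011,0.8],[0,0,0,-0.113,-0.036,-0.022,0.8],[0,0,0,-0.17,-0.016,-0.052,1],[0,0,0,-0.226,0.005,-0.083,1],[0,0,0,-0.28,0.026,-0.083,1],[0,0,0,-0.337,0.046,-0.083,1],[0,0,0,-0.395,0.067,-0.083,1],[0,0,0,-0.45,0.086,-0.083,1],[0,0,0,-0.5,0.105,-0.083,1],[0,0,0,-0.554,0.125,-0.083,1],[0,0,0,-0.6,0.174,-0.073,1],[0,0,0,-0.647,0.222,-0.064,1]]'
python3 -m jog '[[0,0,0,0,0,0,1],[0,0,0,0,0,0,1]]'
python3 - <<'E'
from h import *
m=camera_model("top")
for z in(110,140): print(at_z(m,553,215,z),at_z(m,500,212,z),at_z(m,520,250,z))
plan((558,-343,180,-20),(558,-343,50,-20))
i=read_camera("top");cv2.imwrite("pics/t3.png",i[:,:,::-1])
crop("pics/t3.png","pics/t3c.png",140,190,160,120,4)
E
```

```text
t: 18.85
tool_pos: [494.2, -312.2, 239.4]
tool_rot: [[0.342, 0.94, -0.001], [0.94, -0.342, 0.001], [0.001, -0.002, -1.0]]
force: [0.7, 0.3, 0.2]
opening: 88.3
finger_force: 0.0
t: 19.1
tool_pos: [493.0, -310.6, 239.8]
tool_rot: [[0.343, 0.939, -0.002], [0.939, -0.343, 0.001], [0.0, -0.003, -1.0]]
force: [-0.0, 1.1, 0.8]
opening: 88.0
finger_force: 0.0
[ 591.78332178 -572.43333453  110.        ] [ 597.57601206 -438.39117358  110.        ] [ 504.78604546 -481.55126392  110.        ]
[ 584.51310911 -555.61668331  140.        ] [ 590.13561974 -425.51245924  140.        ] [ 500.07166881 -467.40457754  140.        ]
t 19.1 pos [ 493.  -310.6  239.8] th -20.1 q [-0.08  0.52  0.79  1.75 -0.42  1.05  0.51] open 88.0 F [-0.   1.1  0.8]
(558, -343, 180, -20) row [-0.003 -0.    -0.001] [-0.008  0.072  0.06 ] n>= 2
(558, -343, 50, -20) row [-0.003 -0.    -0.001] [-0.008  0.073  0.19 ] n>= 3
```

View pics/t3c.png

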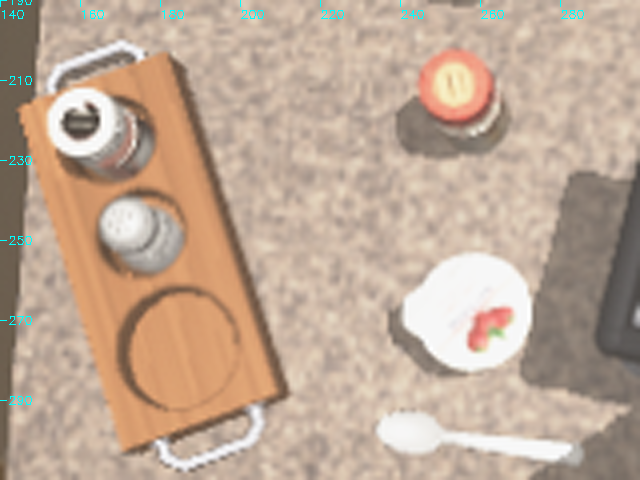

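Both shakers stand in their wells (salt dome at (171,247)). Next comes the honey, with the hand turned parallel to x to stay clear of the pan.

```bash
python3 -m jog '[[0,0,-0.17,-0.004,0.036,0.03,1],[0,0,-0.35,-0.008,0.073,0.06,1],[0,0,-0.35,-0.008,0.073,0.06,1],[0,0,-0.35,-0.008,0.073,0.06,1]]'
python3 - <<'E'
from h import *
plan((558,-343,50,0))
E
```

```text
t: 19.65
tool_pos: [559.4, -342.6, 181.9]
tool_rot: [[0.0, 1.0, 0.0], [1.0, -0.0, 0.0], [0.0, 0.0, -1.0]]
force: [-0.4, 0.5, -0.4]
opening: 88.3
finger_force: 0.0
t 19.65 pos [ 559.4 -342.6  181.9] th -0.0 q [ 0.07  0.68  0.63  1.6  -0.45  1.01  0.84] open 88.3 F [-0.4  0.5 -0.4]
(558, -343, 50, 0) row [ 0. -0. -0.] [-0.    -0.001  0.132] n>= 3
```

```bash
python3 -m jog '[[0,0,0,0,-0.001,0.04,1],[0,0,0,0,-0.001,0.08,1],[0,0,0,0,-0.001,0.11,1],[0,0,0,0,-0.001,0.132,1],[0,0,0,0,-0.001,0.132,1],[0,0,0,0,-0.001,0.132,0.5],[0,0,0,0,-0.001,0.132,0.5],[0,0,0,0,-0.001,0.132,0.5],[0,0,0,0,-0.001,0.132,0.5]]' 30
python3 - <<'E'
from h import *
plan((558,-343,120,0))
E
```

```text
t: 20.78
tool_pos: [558.8, -344.2, 50.2]
tool_rot: [[0.0, 1.0, 0.001], [1.0, -0.0, -0.0], [-0.0, 0.001, -1.0]]
force: [-2.1, 1.3, 6.7]
opening: 62.5
finger_force: 30.0
t 20.77 pos [ 558.8 -344.2   50.2] th -0.0 q [ 0.13  0.85  0.53  1.65 -0.56  0.8   0.91] open 62.5 F [-2.1  1.3  6.7]
(558, -343, 120, 0) row [ 0.001  0.    -0.   ] [ 0.001 -0.001 -0.07 ] n>= 2
```

```bash
python3 -m jog '[[0,0,0,0,0,-0.03,0.5],[0,0,0,0,0,-0.06,0.5],[0,0,0,0,0,-0.1,0.5],[0,0,0,0,0,-0.12,0.5],[0,0,0,0,0,-0.12,0.5]]'
python3 - <<'E'
from h import *
plan((450,-320,250,0),(440,-200,300,0),(430,-30,300,0),(430,150,300,-20),(420,280,230,-50),(440.5,335.5,150,-60))
i=read_camera("scene");cv2.imwrite("pics/s3.png",i[:,:,::-1])
p=sensors.state()["tool_pos"];m=camera_model("scene");u,v=proj(m,p)[0];print(u,v,p)
crop("pics/s3.png","pics/s3c.png",int(u)-70,int(v)-60,140,120,5)
E
```

```text
t: 21.4
tool_pos: [559.1, -343.9, 169.8]
tool_rot: [[-0.0, 1.0, 0.002], [1.0, 0.0, -0.001], [-0.001, 0.002, -1.0]]
force: [1.1, -0.3, -4.7]
opening: 62.0
finger_force: 30.0
t 21.4 pos [ 559.1 -343.9  169.8] th 0.0 q [ 0.08  0.7   0.62  1.6  -0.47  0.99  0.85] open 62.0 F [ 1.1 -0.3 -4.7]
(450, -320, 250, 0) row [0.002 0.001 0.   ] [ 0.024 -0.109 -0.08 ] n>= 3
(440, -200, 300, 0) row [0.002 0.001 0.   ] [ 0.144 -0.119 -0.13 ] n>= 3
(430, -30, 300, 0) row [0.002 0.001 0.   ] [ 0.314 -0.129 -0.131] n>= 3
(430, 150, 300, -20) row [0.002 0.    0.349] [ 0.494 -0.129 -0.131] n>= 3
(420, 280, 230, -50) row [ 0.002 -0.     0.873] [ 0.624 -0.139 -0.061] n>= 3
(440.5, 335.5, 150, -60) row [ 0.002 -0.     1.047] [ 0.679 -0.119  0.019] n>= 2
373.9273209466876 127.6884322124872 [ 558.43929428 -343.24948542  168.41125598]
```

View pics/s3c.png

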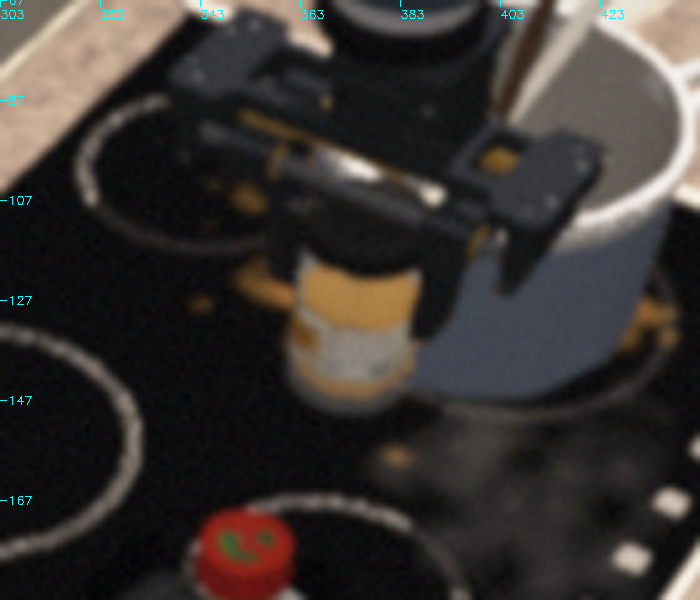

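The honey jar is held upright by its lid.

```bash
python3 -m jog '[[0,0,0,0.008,-0.036,-0.03,0.5],[0,0,0,0.016,-0.073,-0.055,0.5],[0,0,0,0.024,-0.109,-0.08,0.5],[0,0,0,0.064,-0.112,-0.1,0.5],[0,0,0,0.104,-0.115,-0.115,0.5],[0,0,0,0.144,-0.119,-0.13,0.5],[0,0,0,0.2,-0.12,-0.13,0.5],[0,0,0,0.255,-0.12,-0.13,0.5],[0,0,0,0.314,-0.12,-0.13,0.5],[0,0,0.1,0.37,-0.12,-0.13,0.5],[0,0,0.2,0.43,-0.12,-0.13,0.5],[0,0,0.35,0.494,-0.12,-0.13,0.5]]'
python3 -m jog '[[0,0,0,0,0,0,0.5],[0,0,0,0,0,0,0.5]]' >/dev/null
python3 - <<'E'
from h import *
plan((430,280,230,-50),(440.5,335.5,150,-60),(440.5,335.5,110,-60))
E
```

```text
t: 22.95
tool_pos: [437.5, 150.3, 297.8]
tool_rot: [[0.347, 0.938, -0.002], [0.938, -0.347, -0.001], [-0.002, -0.001, -1.0]]
force: [1.8, -0.1, -5.2]
opening: 62.2
finger_force: 30.0
t 23.2 pos [437.8 148.  297.8] th -20.0 q [-0.9   0.15  0.53  1.97 -0.09  1.05 -0.68] open 62.7 F [ 0.5 -0.8 -3.9]
(430, 280, 230, -50) row [-0.001  0.003  0.524] [ 0.122 -0.052  0.068] n>= 3
(440.5, 335.5, 150, -60) row [-0.     0.003  0.698] [ 0.178 -0.061  0.147] n>= 2
(440.5, 335.5, 110, -60) row [-0.     0.003  0.698] [ 0.178 -0.061  0.187] n>= 1
```

```bash
python3 -m jog '[[0,0,0.17,0.04,-0.017,0.02,0.5],[0,0,0.34,0.08,-0.034,0.045,0.5],[0,0,0.52,0.122,-0.052,0.068,0.5],[0,0,0.6,0.15,-0.056,0.11,0.5],[0,0,0.698,0.178,-0.061,0.147,0.5],[0,0,0.698,0.178,-0.061,0.187,0.5],[0,0,0.698,0.178,-0.061,0.187,0.5],[0,0,0.698,0.178,-0.061,0.187,0.5],[0,0,0.698,0.178,-0.061,0.187,0.5]]'
python3 - <<'E'
from h import *
plan((440.5,335.5,58,-60))
E
```

```text
t: 24.32
tool_pos: [443.7, 337.0, 114.0]
tool_rot: [[0.867, 0.498, 0.002], [0.498, -0.867, 0.002], [0.003, -0.001, -1.0]]
force: [0.1, -0.8, -3.8]
opening: 62.4
finger_force: 30.0
t 24.32 pos [443.7 337.  114. ] th -60.1 q [-1.07  0.59  0.46  1.9  -0.37  0.73 -1.45] open 62.4 F [ 0.1 -0.8 -3.8]
(440.5, 335.5, 58, -60) row [-0.001 -0.003 -0.002] [-0.004 -0.     0.056] n>= 1
```

```bash
python3 -m jog '[[0,0,0,-0.004,0,0.01,0.5],[0,0,0,-0.004,0,0.025,0.5],[0,0,0,-0.004,0,0.04,0.5],[0,0,0,-0.004,0,0.05,0.5],[0,0,0,-0.004,0,0.056,0.5],[0,0,0,-0.004,0,0.056,0.5]]'
```

```text
t: 25.08
tool_pos: [439.2, 334.9, 56.1]
tool_rot: [[0.867, 0.499, 0.0], [0.499, -0.867, 0.0], [0.0, 0.0, -1.0]]
force: [0.4, 0.9, -5.3]
opening: 62.2
finger_force: 30.0
```

```bash
python3 -m jog '[[0,0,0,0,0,0.001,0.9],[0,0,0,0,0,0.001,0.9],[0,0,0,0,0,0.001,0.9],[0,0,0,0,0,-0.03,0.9],[0,0,0,0,0,-0.08,0.9],[0,0,0,0,0,-0.14,0.9],[0,0,0,0,0,-0.14,0.9]]'
python3 - <<'E'
from h import *
plan((440,230,220,-40),(462,147,180,0))
E
```

```text
t: 25.95
tool_pos: [441.6, 336.6, 200.6]
tool_rot: [[0.867, 0.499, 0.006], [0.499, -0.867, 0.006], [0.009, -0.002, -1.0]]
force: [0.7, 0.4, -0.5]
opening: 79.4
finger_force: 0.0
t 25.95 pos [441.6 336.6 200.6] th -60.1 q [-1.14  0.46  0.53  1.86 -0.29  0.89 -1.52] open 79.4 F [ 0.7  0.4 -0.5]
(440, 230, 220, -40) row [-0.001 -0.009 -0.35 ] [-0.054  0.092 -0.02 ] n>= 2
(462, 147, 180, 0) row [ 0.002 -0.009 -1.048] [-0.077  0.175  0.02 ] n>= 2
```

```bash
python3 -m jog '[[0,0,-0.17,-0.027,0.046,-0.02,1],[0,0,-0.35,-0.054,0.092,-0.02,1],[0,0,-0.52,-0.066,0.133,0,1],[0,0,-0.7,-0.077,0.175,0.01,1],[0,0,-0.87,-0.077,0.175,0.01,1],[0,0,-1.048,-0.077,0.175,0.01,1],[0,0,-1.048,-0.077,0.175,0.01,1],[0,0,-1.048,-0.077,0.175,0.01,1]]'
python3 - <<'E'
from h import *
plan((462.5,147,26,0))
i=read_camera("wrist");m=camera_model("wrist");cv2.imwrite("pics/w4.png",i[:,:,::-1]);np.save("m4.npy",m,allow_pickle=True)
print(proj(m,[(462.3,146.5,71)]))
j=read_camera("top");cv2.imwrite("pics/t4.png",j[:,:,::-1]);crop("pics/t4.png","pics/t4c.png",140,190,100,120,4)
a=cv2.imread("pics/t4c.png");b=cv2.resize(cv2.imread("pics/w4.png"),(400,300)); b=cv2.copyMakeBorder(b,0,180,0,0,0);cv2.imwrite("pics/mix.png",np.hstack([a,b]))
E
```

```text
t: 26.95
tool_pos: [459.3, 144.8, 185.8]
tool_rot: [[0.003, 1.0, -0.001], [1.0, -0.003, -0.0], [-0.0, -0.001, -1.0]]
force: [-0.5, -0.3, 0.4]
opening: 88.2
finger_force: 0.0
t 26.95 pos [459.3 144.8 185.8] th -0.2 q [-0.69  0.34  0.36  2.04 -0.16  0.79 -0.25] open 88.2 F [-0.5 -0.3  0.4]
(462.5, 147, 26, 0) row [-0.001  0.    -0.003] [0.002 0.003 0.16 ] n>= 3
[[324.25482248 236.49500743]]
```

View pics/mix.png

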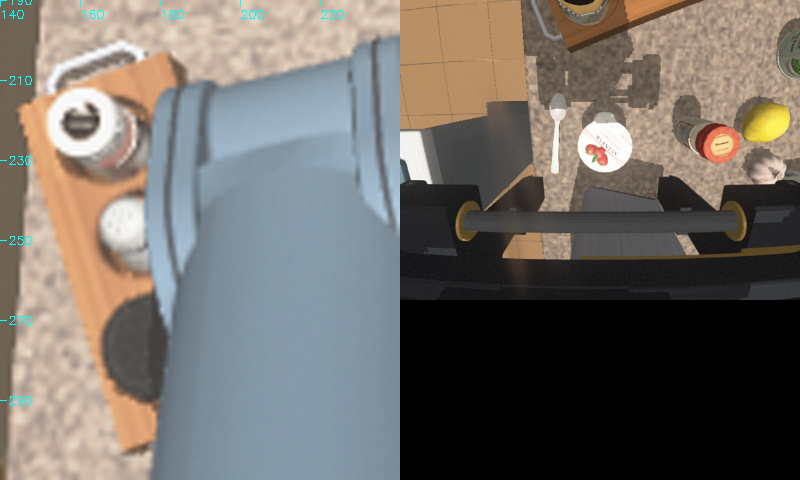

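The pot sits centred under the hand at (328,235) in the wrist image, and honey is in the wide well. I'll grasp the pot next.

```bash
python3 -m jog '[[0,0,0,0.002,0.004,0.05,1],[0,0,0,0.002,0.004,0.09,1],[0,0,0,0.002,0.004,0.125,1],[0,0,0,0.002,0.004,0.156,1],[0,0,0,0.002,0.004,0.156,1],[0,0,0,0.002,0.004,0.156,0.5],[0,0,0,0.002,0.004,0.156,0.5],[0,0,0,0.002,0.004,0.156,0.5],[0,0,0,0.002,0.004,0.13,0.5],[0,0,0,0.002,0.004,0.08,0.5],[0,0,0,0.002,0.004,0.08,0.5]]' 12
python3 - <<'E'
from h import *
plan((440,145,300,0),(440,60,300,40),(472,-27,300,78.3))
E
```

```text
t: 28.42
tool_pos: [465.9, 147.7, 109.3]
tool_rot: [[0.0, 1.0, 0.006], [1.0, -0.0, 0.003], [0.003, 0.006, -1.0]]
force: [0.5, 0.6, -1.8]
opening: 66.7
finger_force: 11.7
t 28.43 pos [465.9 147.7 109.3] th -0.0 q [-0.65  0.48  0.31  2.07 -0.25  0.62 -0.17] open 66.7 F [ 0.5  0.6 -1.8]
(440, 145, 300, 0) row [ 0.006 -0.003 -0.   ] [-0.002 -0.025 -0.191] n>= 4
(440, 60, 300, 40) row [ 0.007 -0.001 -0.698] [-0.087 -0.025 -0.191] n>= 2
(472, -27, 300, 78.3) row [ 0.007  0.002 -1.367] [-0.174  0.007 -0.191] n>= 2
```

```bash
python3 -m jog '[[0,0,0,0,-0.008,-0.06,0.5],[0,0,0,0,-0.016,-0.12,0.5],[0,0,0,0,-0.025,-0.191,0.5],[0,0,-0.17,-0.03,-0.025,-0.191,0.5],[0,0,-0.35,-0.06,-0.025,-0.191,0.5],[0,0,-0.52,-0.087,-0.025,-0.191,0.5],[0,0,-0.7,-0.11,-0.015,-0.191,0.5],[0,0,-0.87,-0.13,-0.005,-0.191,0.5],[0,0,-1.04,-0.15,0.005,-0.191,0.5],[0,0,-1.2,-0.175,0.007,-0.191,0.5],[0,0,-1.367,-0.175,0.007,-0.191,0.5],[0,0,-1.367,-0.175,0.007,-0.191,0.5]]'
python3 -m jog '[[0,0,0,0,0,0,0.5],[0,0,0,0,0,0,0.5]]' >/dev/null
python3 - <<'E'
from h import *
plan((473.5,-28,250,78.3),(473.5,-28,150,78.3))
i=read_camera("wrist");cv2.imwrite("pics/w5.png",i[:,:,::-1]);np.save("m5.npy",camera_model("wrist"),allow_pickle=True)
E
```

```text
t: 29.92
tool_pos: [470.1, -28.2, 296.4]
tool_rot: [[-0.979, 0.204, -0.001], [0.204, 0.979, 0.0], [0.001, -0.0, -1.0]]
force: [0.1, -0.2, -1.3]
opening: 66.7
finger_force: 11.7
t 30.18 pos [470.4 -27.8 297. ] th 78.3 q [-0.42  0.16  0.44  1.95 -0.08  1.05  1.41] open 66.7 F [ 0.3 -0.7 -0.2]
(473.5, -28, 250, 78.3) row [-0.    -0.    -0.001] [-0.003  0.     0.047] n>= 1
(473.5, -28, 150, 78.3) row [-0.    -0.    -0.001] [-0.003  0.     0.147] n>= 2
```

View pics/w5.png

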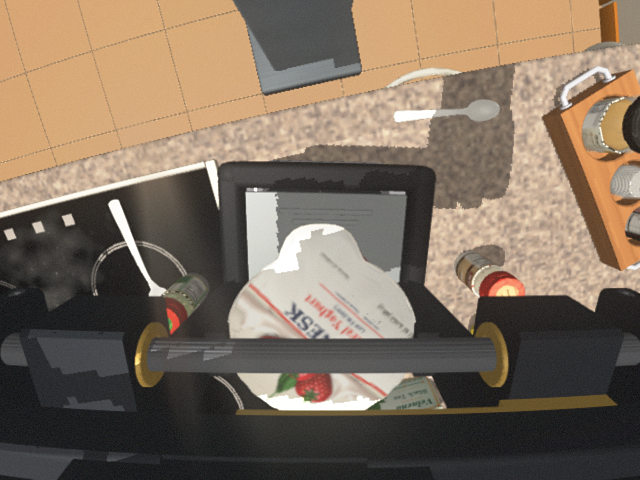

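The pot is centred at u≈322. The bin's outer frame spans u 218–435 with its near edge at v≈165.

```bash
python3 - <<'E'
from h import *
m=np.load("m5.npy",allow_pickle=True).item()
R=sensors.state()["tool_rot"]
c=np.array([479,-29.3,200])
for u,v in((327,165),(222,220),(432,220),(327,191)):
    d=R.T@(at_z(m,u,v,200)-c); print(d.round(1))   # tool x = -bin x, tool y = bin y
E
```

```text
[67.3  3.8  0. ]
[ 27.3 -74.6   0. ]
[27.4 82.6  0. ]
[48.7  3.8  0. ]
```

```bash
python3 -m jog '[[0,0,0,-0.005,0.003,0.03,0.5],[0,0,0,-0.005,0.003,0.055,0.5],[0,0,0,-0.005,0.003,0.07,0.5],[0,0,0,-0.005,0.003,0.085,0.5],[0,0,0,-0.005,0.003,0.1,0.5],[0,0,0,-0.005,0.003,0.1,0.5]]'
python3 -m jog '[[0,0,0,0,0,0.01,0.5],[0,0,0,0,0,0.02,0.5],[0,0,0,0,0,0.03,0.5],[0,0,0,0,0,0.04,0.5],[0,0,0,0,0,0.047,0.5],[0,0,0,0,0,0.047,0.5]]'
```

```text
t: 30.98
tool_pos: [475.5, -26.2, 196.3]
tool_rot: [[-0.979, 0.202, -0.002], [0.202, 0.979, -0.0], [0.002, -0.001, -1.0]]
force: [-0.6, 0.2, -1.4]
opening: 66.5
finger_force: 11.8
t: 31.72
tool_pos: [475.7, -26.3, 149.6]
tool_rot: [[-0.979, 0.202, -0.001], [0.202, 0.979, -0.0], [0.001, -0.0, -1.0]]
force: [-0.0, -0.4, -0.9]
opening: 66.5
finger_force: 11.8
```

Inside with no contact force. I'll release by opening only to about 79 mm, then withdraw.

```bash
python3 -m jog '[[0,0,0,0,0,0,0.9],[0,0,0,0,0,0,0.9],[0,0,0,0,0,0,0.9],[0,0,0,0,0,0,0.9],[0,0,0,0,0,-0.05,0.9],[0,0,0,0,0,-0.1,0.9],[0,0,0,0,0,-0.16,0.9],[0,0,0,0,0,-0.16,0.9]]'
python3 - <<'E'
from h import *
plan((400,200,300,78))
i=read_camera("wrist");cv2.imwrite("pics/w6.png",i[:,:,::-1])
j=read_camera("top");cv2.imwrite("pics/t6.png",j[:,:,::-1]);crop("pics/t6.png","pics/t6c.png",140,190,100,120,4)
a=cv2.imread("pics/t6c.png");b=cv2.resize(cv2.imread("pics/w6.png"),(400,300)); b=cv2.copyMakeBorder(b,0,180,0,0,0);cv2.imwrite("pics/mix2.png",np.hstack([a,b]))
E
```

```text
t: 32.72
tool_pos: [478.7, -26.4, 314.4]
tool_rot: [[-0.979, 0.202, 0.009], [0.202, 0.979, 0.001], [-0.008, 0.003, -1.0]]
force: [0.3, -0.1, 0.0]
opening: 79.4
finger_force: 0.0
t 32.73 pos [478.7 -26.4 314.4] th 78.3 q [-0.44  0.15  0.46  1.91 -0.08  1.08  1.41] open 79.4 F [ 0.3 -0.1  0. ]
(400, 200, 300, 78) row [0.003 0.008 0.006] [0.123 0.206 0.014] n>= 4
```

View pics/mix2.png

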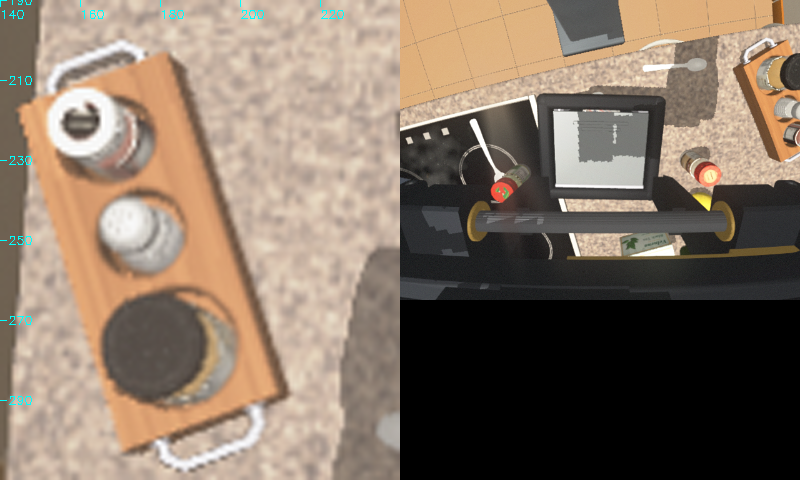

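The flap is shut with the pot inside, and all three items stand in the caddy. One numeric check of their positions before handing in.

```bash
python3 -m jog '[[0,0,0,0,0,0,0.9],[0,0,0,0,0,0,0.9],[0,0,0,0,0,0,0.9],[0,0,0,0,0,0,0.9]]'; python3 - <<'E'
from h import *
m=camera_model("top")
for n,u,v,z,w in(("honey",178.8,276,106,(440.4,335.2)),("salt",172,246,97,(512.5,364)),("cin",160.3,220.5,108,(573.5,387.7))):
    print(n,(at_z(m,u,v,z)[:2]-w).round(1))
print(sensors.state()["force"].round(1))
E
```

```text
t: 33.33
tool_pos: [475.9, -26.3, 309.8]
tool_rot: [[-0.979, 0.202, -0.001], [0.202, 0.979, -0.0], [0.001, -0.0, -1.0]]
force: [0.3, -0.2, -0.6]
opening: 79.3
finger_force: 0.0
honey [-2.9 -5.2]
salt [-1.9 -9.9]
cin [-2.4 -4.2]
[ 0.3 -0.2 -0.6]
```

```bash
python3 - <<'E'
from h import *
m=camera_model("top");a=np.linspace(0,6.28,80)
for dx,dy in((0,0),(0,-5)):
  for z0 in(12,40):
    b=proj(m,[(512.5+dx+22*np.cos(t),364+dy+22*np.sin(t),z0+1) for t in a]);d=proj(m,[(512.5+dx,364+dy,z0+84)])
    print(dx,dy,z0,"body crop right,bottom",((b.max(0)-[140,190])*4).round(),"dome",((d[0]-[140,190])*4).round())
crop("pics/t6.png","pics/t6d.png",155,230,40,40,14)
E
```

```text
0 0 12 body crop right,bottom [188. 275.] dome [113. 221.]
0 0 40 body crop right,bottom [175. 269.] dome [ 97. 213.]
0 -5 12 body crop right,bottom [196. 275.] dome [121. 221.]
0 -5 40 body crop right,bottom [183. 270.] dome [105. 213.]
```

View pics/t6d.png

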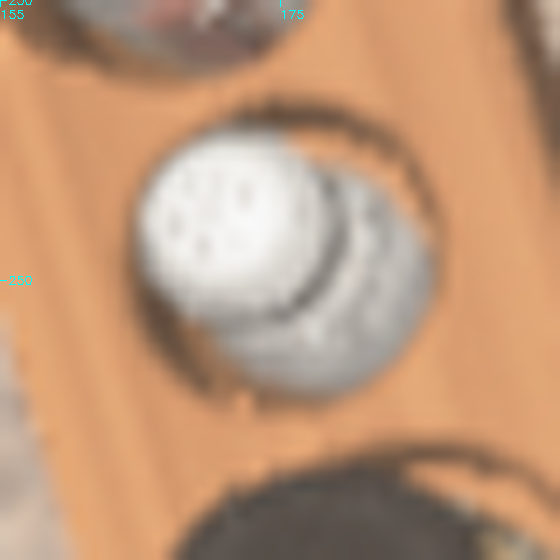

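```bash
python3 - <<'E'
from h import *
from scipy.optimize import least_squares
m=camera_model("top");a=np.linspace(0,6.28,80)
def fit(name,side,e,v,top,z0,r,h,x0):
    # e: body side edge u (max/min), v: body bottom edge; top: px of top disc centre
    def f(p):
        b=proj(m,[(p[0]+r*np.cos(t),p[1]+r*np.sin(t),z0+1) for t in a])
        return [getattr(b[:,0],side)()-e,b[:,1].max()-v]
    p=least_squares(f,x0,diff_step=1e-4).x; q=at_z(m,*top,z0+h)[:2]
    print(name,"base",p.round(1),"top-base",(q-p).round(1))
fit("salt hob","min",445,282.5,(461.3,272),6,22,84,(454,-342))
fit("salt caddy","max",185.9,258.2,(172.1,245.6),12,22,84,(512,364))
fit("cin hob","min",400,282.8,(415.8,271.2),6,21.5,96,(454,-229))
fit("cin caddy","max",178.7,235,(160.3,220.5),12,21.5,96,(573,388))
fit("honey caddy","max",199,291.5,(178.8,276),12,30,94,(440,335))
E
```

```text
salt hob base [ 457.3 -348.3] top-base [-3.5  6.3]
salt caddy base [514.1 367.2] top-base [ -2.4 -13. ]
cin hob base [ 455.7 -230.9] top-base [-1.7  1.6]
cin caddy base [574.8 389.7] top-base [-3.7 -6.2]
honey caddy base [436.4 336.5] top-base [ 1.1 -6.5]
```

The offset from base to top is about the same for all three items, so it is a camera bias rather than a tilt. They stand upright in the wells, so I'm handing in.

```bash
python3 -c "
from cell import *
print(job_done(), sensors.state()['t'])"
```

```text
the job is handed in; nothing more can be done
the job is handed in; nothing more can be done
```

I handed the job in at about 33 s, but it returned no verdict. In the last pictures honey, salt and cinnamon stood upright in their own wells, the pot was in the bin with the flap shut, and both spice jars looked untouched.

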